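# Angle an aluminium profile behind the lamp column into its bay

### The job

Put the loose aluminium profile away in the low steel bay at the back of the bench: with the fingertips, push one of its ends and then the other, so that its left end angles in behind the lamp column first and the right end then swings in, and finish with it lying all along the bay's back wall, up against it and between the two end cheeks. Only push it along the bench: do not take it between the fingers and do not lift or tip it. Leave the other loose things where they stand, and let go of everything at the end.

Things in the scene. Friction and masses are not known exactly. Their poses are not given: they have to be found in the camera images.
- rail: The profile to be put away: loose, straight, bare slotted aluminium bar, 30 wide (its x), 240 long (its y), 30 high, about 0.15 to 0.3 kg, lying flat on the bench. Origin: centre of its underside. At the start its long axis is within about 30 degrees of the robot's y axis, its own +y end to the robot's left.
- rail_left (a point): Centre of the profile's left (+y) end face, 15 above its underside.
- rail_right (a point): Centre of the profile's right (-y) end face, 15 above its underside.
- bay: Fixed low steel bay, no floor, open at the top and the front. Its x points away from the robot (yaw up to 6 degrees), y to the left along the back wall. Origin: on the bench, at the inner face of the back wall, half-way along. Back wall 25 high, 6 thick, behind x = 0. Two end cheeks, 25 high, 6 thick, stand out 60 in front of it; inner faces at y = -150 and +150.
- lamp: Fixed magnifier lamp. Its upright white round column, diameter 24, height 200, stands in front of the bay, 55 to 70 left of the bay's origin, with a clear gap of 53 to 58 between column and back wall. Its arm and round head lead off at height 195 to 240, away over the far left. Origin: foot of the column on its axis.
- spool: Bystander, to be left alone: solder spool, grey flanged reel, diameter 54, height 40, standing on its flange (mm). Origin: midway, on its underside.
- flux: Bystander, to be left alone: small white flux bottle with a black cap, diameter 38, height 85, upright (mm). Origin: midway, on its underside.
- cleaner: Bystander, to be left alone: dark steel tip-cleaner cup, diameter 66, height 45 (mm). Origin: midway, on its underside.
- board: Bystander, to be left alone: green circuit board lying flat, 70 x 100, up to 15 high (mm). Origin: midway, on its underside.
- driver: Bystander, to be left alone: screwdriver lying on the bench, 170 long, origin midway, handle towards its own -x (mm). Origin: as said.
- mug: Bystander, to be left alone: white mug, diameter 76, height 90 (mm). Origin: midway, on its underside.

How it is judged:
By the outcome, as a careful person would: the job done as asked, in the order asked, and still so for the second after the job is handed in, with the robot touching nothing.
It also fails if it takes over 72 s, if anything falls off the work surface, if the arm or the gripper's body presses on something with over 40 N, if the wrist force passes 120 N, or if a joint passes its speed limit or range.

### The arm

A 6-joint arm with a two-finger parallel gripper is mounted at the origin on the work surface. World frame = base frame: x ahead of the robot, y to its left, z up, the work surface at z = 0. Lengths are in m, angles in rad, forces in N, time in s.
With the tool pointing down it reaches from about 0.35 to 0.775 m from the base axis. Payload 5.5 kg.
Tool frame: the origin (TCP) lies at the very end of the fingers, on their centre line; the grasp point (between the pads) lies 19 mm behind it; z points along the fingers, y is the line along which they close (so a half turn about z gives the same grasp; the last joint's range is limited). The gripper opens to 85 mm and grips with 20 to 120 N. Pads are 22 mm wide; open, the fingers measure 114 mm over their backs; the gripper's body (76 mm by 85 mm) begins 54 mm behind the grasp point. The pads swing forward as they close: fully open they stand 13 mm farther back than shut.
Start: joints at [-1.3, 0.313, 0.046, 1.304, 0, 1.431], TCP at [0.23, -0.527, 0.231] pointing down, gripper open.
Joint ranges: [-2.76, 2.76], [-0.86, 1.69], [-1.03, 1.26], [-2.2, 2.34], [-1.47, 1.5], [-3.14, 3.14]. Speed limits (rad/s): [2.57, 2.57, 3.14, 3.14, 3.14, 3.14].

### API

Orientations are given as a unit quaternion [w, x, y, z].
In Python, from workcell import env, imaging, ticket gives the robot as it stands. The module is installed in compiled form; this text tells all that it offers.
- The arm moves only by the tool apply_moves, never from a script. Its argument "rows" is a list of rows, each an object with "xyz": the shift along the tool's x, y, z in mm, a list of three; "turn": the turn, a rotation vector about the tool's x, y, z in rad, a list of three; "grip": the opening, from 0 (shut) to 1 (fully open). A call has 1 to 12 rows; each row is the pose to reach, as a shift and turn from the pose commanded when the call began, along the tool's axes at that moment; what a row does not reach only later rows make up. A row lasts 1/12 s, in which the tool goes at most 41.7 mm and 7.16 degrees, less where a joint would pass 70% of its speed; a pose out of reach is approached as far as the arm can. A call with a gripper value outside its range is refused whole. The fingers move at their own pace and stop on an object; "force" is the grip in N (left out, the last holds). Time passes only in rows, so rows that repeat a pose let the fingers close. It gives the time, the measured TCP pose, the force, the opening and the grip force at its end, in the units of the state.
- env.get_state(): the state, without advancing time (a new reading comes with each control period).
- imaging.read_camera(name): name is "side" or "top" or "wrist"; returns a dict with "color" (480x640x3 uint8, blue, green, red), "z_map" (480x640 float32, m along the optical axis (not along the pixel's ray), 0 where there is no reading), "camera_matrix" (3x3 intrinsics, pixels), "view" (4x4, takes a point from world to camera coordinates). Camera axes: x right, y down, z forward; pixel columns grow to the right and rows downward; lengths in m; the calibration is good to about 2 mm. A picture is of the moment at which its call begins.
- ticket.hand_in(): hands the job in; it is judged then, once.
The state is a dict: "clock": time; "joint_pos": joint angles; "qvel": joint speeds; "tau": joint torques, N m; "tcp_pos": TCP position; "orientation": TCP orientation; "wrist_force": force on the tool from outside, world axes, zero at the start; "ft_torque": the same for the moment, N m; "finger_gap": finger opening in m; "grip_force": force on a finger pad.
Only numpy, scipy, OpenCV 4.12 (cv2) and the standard library are available. Lean on these libraries where they do the work, as an engineer would, in place of code of your own. Each camera call takes 0.05 s, during which the arm holds its last target. There are 200 camera calls.

## Working session

There is one attempt and no reset: what is moved stays moved. The work goes in short steps, Python scripts to look and compute and a tool call to move; the robot and the scene stay as the last step left them, time stands still between calls to the robot, and variables do not carry over. Pictures are saved under pics/ and viewed, at most 10 in all, crops included, and the job is handed in when it is done.

Besides the shell and the picture viewer there is one more tool, called after ">>>" as a command line: name --argument value ..., lists and objects as JSON in quotes. apply_moves: Moves the arm, as the interface text tells. Its arguments: {"type":"object","properties":{"rows":{"type":"array"},"force":{"type":"number"}},"required":["rows"]}

```bash
mkdir -p pics
cat > h.py <<'E'
import numpy as np, cv2
from workcell import env, imaging, ticket
def cast(c,u,v,z):
    K,V=c["camera_matrix"],c["view"]; R,t=V[:3,:3],V[:3,3]
    d=R.T@np.linalg.inv(K)@np.array([u,v,1.]); o=-R.T@t
    return o+d*(z-o[2])/d[2]
def proj(c,p):
    q=c["view"][:3,:3]@np.array(p)+c["view"][:3,3]; q=c["camera_matrix"]@q; return q[:2]/q[2]
def cloud(c):
    z=c["z_map"]; v,u=np.indices(z.shape); K=c["camera_matrix"]
    P=np.stack([(u-K[0,2])/K[0,0]*z,(v-K[1,2])/K[1,1]*z,z],-1)
    return (P-c["view"][:3,3])@c["view"][:3,:3]
E
python3 - <<'E'
from h import *
for n in ("top","side"):
    c=imaging.read_camera(n); cv2.imwrite(f"pics/{n}0.png",c["color"]); np.savez(f"{n}0.npz",**c)
    print(n,(-c["view"][:3,:3].T@c["view"][:3,3]).round(3),c["camera_matrix"][0,0])
s=env.get_state(); print(s["clock"],s["tcp_pos"],s["orientation"],s["finger_gap"])
E
```

```text
top [ 0.338 -0.055  1.204] 562.373447538953
side [0.421 0.717 0.919] 502.78841261987407
0.1 [ 0.2294884  -0.5267465   0.23053223] [-7.78320577e-04  9.78982034e-01  2.03945012e-01 -6.46302288e-05] 0.08525617819043636
```

View pics/top0.png

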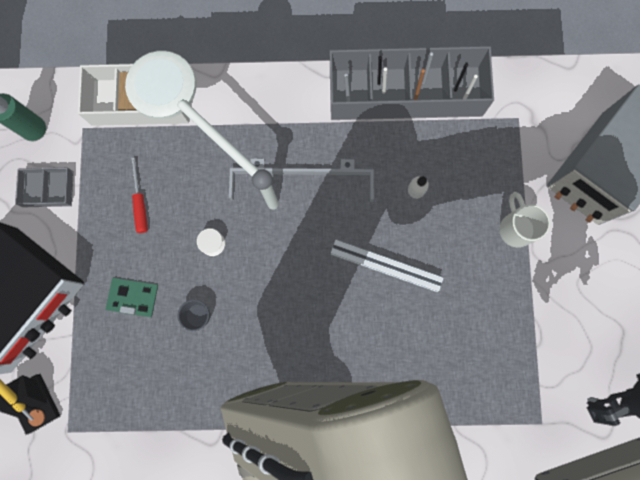

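View pics/side0.png

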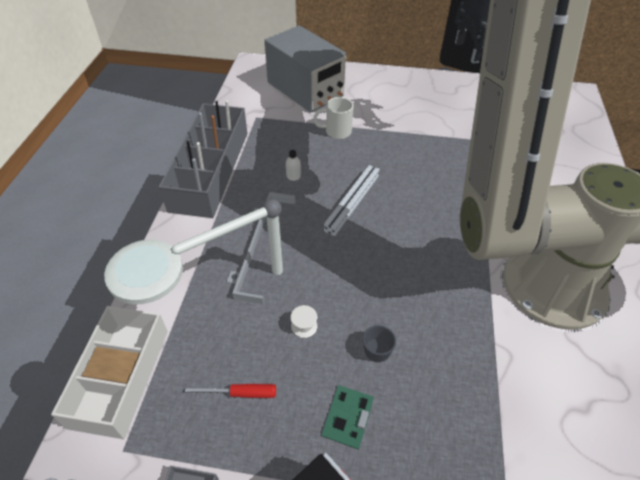

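The top view shows the rail from (333,247) to (441,283). The bay runs from (231,170) to (373,172) with cheeks down to about row 198. The lamp column's head is at (262,180) and its foot at (275,207). The flux bottle is at (418,186), the spool at (210,240). The side view confirms this. Next I measure with depth and rays.

```bash
cat >> h.py <<'E'
def rail(c,box=(0.3,0.75,-0.35,0.2)):
    P=cloud(c); x0,x1,y0,y1=box
    m=(P[...,2]>.02)&(P[...,2]<.042)&(c["z_map"]>0)&(P[...,0]>x0)&(P[...,0]<x1)&(P[...,1]>y0)&(P[...,1]<y1)
    n,l,st,_=cv2.connectedComponentsWithStats(m.astype(np.uint8))
    out=[]
    for i in range(1,n):
        if st[i,4]>100:
            Q=P[l==i]; r=cv2.minAreaRect((Q[:,:2]*1000).astype(np.float32)); out.append((st[i],Q[:,2].mean().round(4),np.round(r[0],1),np.round(r[1],1),round(r[2],1),cv2.boxPoints(r).round(0).tolist()))
    return out
E
python3 - <<'E'
from h import *
for n in("top","side"):
    c=dict(np.load(n+"0.npz")); print(n)
    for o in rail(c): print(*o)
c=dict(np.load("top0.npz"))
P=cloud(c)
for u,v in((333,247),(387,265),(440,283),(300,169),(240,172),(365,173),(232,190),(373,190),(268,195),(418,186),(210,240),(250,300)): print(u,v,P[v,u].round(3))
print("ray 25mm",[cast(c,*p,.025)[:2].round(4) for p in((230,170),(375,171),(231,198),(373,200))])
s=dict(np.load("side0.npz")); P=cloud(s)
m=(P[...,2]>.03)&(P[...,2]<.17)&(abs(P[...,0]-.62)<.12)&(abs(P[...,1]-.06)<.12)
Q=P[m]
for a in np.arange(.03,.17,.02):
    q=Q[abs(Q[:,2]-a)<.01]
    if len(q): print(a,len(q),q.min(0).round(3),q.max(0).round(3),np.median(q,0).round(3))
E
```

```text
top
[229 168  16  30 139] 0.0244 [664.9 147.4] [29.2 70.4] 63.6 [[627.0, 150.0], [690.0, 119.0], [703.0, 145.0], [640.0, 176.0]]
[265 169 109  31 424] 0.0243 [682.8 -50.2] [242.8  64.5] 73.1 [[617.0, -157.0], [678.0, -176.0], [749.0, 57.0], [687.0, 75.0]]
[205 229  17  25 306] 0.0389 [531.1 183. ] [33.4 52.4] 88.7 [[505.0, 167.0], [557.0, 166.0], [558.0, 199.0], [505.0, 200.0]]
[ 331  240  112   51 1676] 0.0286 [ 473.6 -180.2] [240.3  31.3] 68.9 [[416.0, -287.0], [445.0, -298.0], [531.0, -74.0], [502.0, -62.0]]
side
[324 165  55  65 927] 0.0281 [ 474.  -180.6] [243.7  32. ] 69.3 [[416.0, -289.0], [446.0, -300.0], [532.0, -72.0], [502.0, -61.0]]
[232 217  31  83 354] 0.0241 [685.5  48.6] [ 63.9 233.4] 13.4 [[627.0, 155.0], [681.0, -72.0], [744.0, -58.0], [690.0, 169.0]]
[290 305  27  17 298] 0.0393 [532.3 183. ] [53.4 33.8] 0.8 [[505.0, 199.0], [506.0, 166.0], [559.0, 166.0], [559.0, 200.0]]
[372 326  17  10 108] 0.0314 [376.5 196.2] [31.5  7.4] 0.0 [[361.0, 200.0], [361.0, 193.0], [392.0, 193.0], [392.0, 200.0]]
333 247 [ 0.515 -0.069  0.025]
387 265 [ 0.473 -0.181  0.027]
440 283 [ 
[... 287 characters left out ...]
y 25mm [array([0.6885, 0.1509]), array([ 0.6788, -0.1634]), array([0.6261, 0.1484]), array([ 0.6147, -0.1569])]
0.03 96 [0.51  0.058 0.031] [0.627 0.18  0.04 ] [0.544 0.17  0.038]
0.05 99 [0.514 0.057 0.04 ] [0.628 0.18  0.06 ] [0.607 0.072 0.043]
0.07 66 [0.605 0.061 0.06 ] [0.628 0.074 0.08 ] [0.614 0.07  0.071]
0.09000000000000001 65 [0.605 0.055 0.08 ] [0.628 0.075 0.1  ] [0.614 0.07  0.091]
0.11000000000000001 63 [0.606 0.062 0.1  ] [0.627 0.074 0.119] [0.613 0.07  0.11 ]
0.13 76 [0.605 0.056 0.12 ] [0.627 0.075 0.14 ] [0.614 0.07  0.129]
0.15000000000000002 72 [0.605 0.061 0.14 ] [0.628 0.074 0.16 ] [0.613 0.07  0.15 ]
0.17 45 [0.605 0.056 0.16 ] [0.627 0.075 0.17 ] [0.613 0.07  0.165]
```

Run:
```python
from h import *
for n in("top","side"):
    c=dict(np.load(n+"0.npz")); P=cloud(c); z=P[...,2]
    m=(z>.02)&(z<.03)&(P[...,0]>.665)&(P[...,0]<.705)&(P[...,1]>-.15)&(P[...,1]<.14)
    Q=P[m]; ok=np.ones(len(Q),bool)
    for _ in range(6):
        f=np.polyfit(Q[ok,1],Q[ok,0],1); r=Q[:,0]-np.polyval(f,Q[:,1]); ok=abs(r)<.004
    print(n,"wall mid x=%.4f y + %.4f"%tuple(f),r[ok].min(),r[ok].max(),ok.sum(),Q[ok,1].min(),Q[ok,1].max())
    for a,b,nm in((.13,.17,"L"),(-.18,-.14,"R")):
        m=(z>.018)&(z<.03)&(P[...,0]>.625)&(P[...,0]<.675)&(P[...,1]>a)&(P[...,1]<b)
        Q=P[m]
        if len(Q): print(nm,len(Q),np.polyfit(Q[:,0]-.65,Q[:,1],1).round(4),Q.min(0).round(3),Q.max(0).round(3))
    m=(z>.04)&(z<.17)&(np.hypot(P[...,0]-.616,P[...,1]-.062)<.03); Q=P[m]
    if len(Q):
        from scipy.optimize import least_squares
        s=least_squares(lambda p:np.hypot(Q[:,0]-p[0],Q[:,1]-p[1])-.012,[.616,.062],loss="soft_l1",f_scale=.001); print("lamp",s.x.round(4),len(Q))
    m=(z>.045)&(z<.09)&(np.hypot(P[...,0]-.63,P[...,1]+.24)<.04); Q=P[m]
    s=least_squares(lambda p:np.hypot(Q[:,0]-p[0],Q[:,1]-p[1])-.019,[.63,-.24],loss="soft_l1",f_scale=.001) if len(Q) else None
    print("flux",s.x,len(Q),Q.min(0),Q.max(0)) if len(Q) else 0
```

```text
top wall mid x=0.0302 y + 0.6851 -0.0037225239926289566 0.00389500863990222 349 -0.14848619496212023 0.13988977001390807
L 73 [-0.033   0.1503] [0.628 0.147 0.019] [0.674 0.154 0.03 ]
R 72 [-0.0365 -0.1558] [ 0.626 -0.159  0.018] [ 0.675 -0.152  0.029]
lamp [0.6169 0.0614] 189
flux [ 0.62224781 -0.24048401] 253 [ 0.62131244 -0.26937435  0.045364  ] [ 0.65844171 -0.23398093  0.08920781]
side wall mid x=0.0306 y + 0.6859 -0.0036961564474097264 0.0038930046661557194 244 -0.14800795919199386 0.1387391916639906
L 94 [-0.0394  0.1512] [0.628 0.145 0.018] [0.675 0.156 0.028]
R 69 [-0.047  -0.1544] [ 0.626 -0.162  0.018] [ 0.673 -0.15   0.028]
lamp [0.6172 0.0603] 447
flux [ 0.63633428 -0.22917789] 183 [ 0.62362062 -0.26469984  0.04510272] [ 0.65759797 -0.23083296  0.08740099]
```

>>> apply_moves --rows '[{"xyz": [328,-251,0],"turn": [0,0,0.7365],"grip": 1},{"xyz": [328,-251,0],"turn": [0,0,0.7365],"grip": 1},{"xyz": [328,-251,0],"turn": [0,0,0.7365],"grip": 1},{"xyz": [328,-251,0],"turn": [0,0,0.7365],"grip": 1},{"xyz": [328,-251,0],"turn": [0,0,0.7365],"grip": 1},{"xyz": [328,-251,0],"turn": [0,0,0.7365],"grip": 1},{"xyz": [328,-251,0],"turn": [0,0,0.7365],"grip": 1},{"xyz": [328,-251,0],"turn": [0,0,0.7365],"grip": 1},{"xyz": [328,-251,0],"turn": [0,0,0.7365],"grip": 1},{"xyz": [328,-251,0],"turn": [0,0,0.7365],"grip": 1},{"xyz": [328,-251,0],"turn": [0,0,0.7365],"grip": 1},{"xyz": [328,-251,0],"turn": [0,0,0.7365],"grip": 1}]'

```text
clock: 1.1
tcp_pos: [0.4308, -0.1635, 0.231]
orientation: [-0.0, 0.987, -0.159, -0.0]
wrist_force: [-0.4, -0.4, 0.3]
finger_gap: 0.0849
grip_force: 0.0
```

>>> apply_moves --rows '[{"xyz": [0,0,40],"turn": [0,0,0],"grip": 1},{"xyz": [0,0,80],"turn": [0,0,0],"grip": 1},{"xyz": [0,0,120],"turn": [0,0,0],"grip": 1},{"xyz": [0,0,155],"turn": [0,0,0],"grip": 1},{"xyz": [0,0,185],"turn": [0,0,0],"grip": 1},{"xyz": [0,0,205],"turn": [0,0,0],"grip": 1},{"xyz": [0,0,217],"turn": [0,0,0],"grip": 1},{"xyz": [0,0,223],"turn": [0,0,0],"grip": 1},{"xyz": [0,0,225],"turn": [0,0,0],"grip": 1},{"xyz": [0,0,225],"turn": [0,0,0],"grip": 1}]'

```text
clock: 1.93
tcp_pos: [0.4298, -0.1669, 0.0062]
orientation: [0.0, 0.987, -0.163, -0.0]
wrist_force: [0.0, 0.4, 0.1]
finger_gap: 0.0853
grip_force: 0.0
```

>>> apply_moves --rows '[{"xyz": [4,0,3],"turn": [0,0,0],"grip": 1},{"xyz": [8,0,3],"turn": [0,0,0],"grip": 1},{"xyz": [12,0,3],"turn": [0,0,0],"grip": 1},{"xyz": [16,0,3],"turn": [0,0,0],"grip": 1},{"xyz": [20,0,3],"turn": [0,0,0],"grip": 1},{"xyz": [25,0,3],"turn": [0,0,0],"grip": 1},{"xyz": [30,0,3],"turn": [0,0,0],"grip": 1},{"xyz": [36,0,3],"turn": [0,0,0],"grip": 1},{"xyz": [42,0,3],"turn": [0,0,0],"grip": 1},{"xyz": [47,0,3],"turn": [0,0,0],"grip": 1},{"xyz": [50,0,3],"turn": [0,0,0],"grip": 1},{"xyz": [50,0,3],"turn": [0,0,0],"grip": 1}]'

```text
clock: 2.93
tcp_pos: [0.4787, -0.1826, 0.0033]
orientation: [0.0, 0.987, -0.162, 0.001]
wrist_force: [0.0, 0.5, -0.9]
finger_gap: 0.0853
grip_force: 0.0
```

Run:
```python
from h import *
for n in("top","side"):
    c=imaging.read_camera(n); cv2.imwrite(f"pics/{n}1.png",c["color"]); print(n)
    for o in rail(c): print(*o)
```

```text
top
[229 168  17  31 129] 0.0245 [664.8 147.3] [31.9 69.2] 62.8 [[627.0, 149.0], [688.0, 117.0], [703.0, 146.0], [641.0, 177.0]]
[267 169 107  31 419] 0.0241 [682.5 -51.8] [238.4  64.7] 73.1 [[617.0, -156.0], [679.0, -175.0], [748.0, 53.0], [686.0, 72.0]]
[335 227  39  20 422] 0.0286 [ 531.8 -113.1] [77.3 31.2] 71.3 [[505.0, -145.0], [534.0, -155.0], [559.0, -81.0], [529.0, -71.0]]
[205 229  17  25 285] 0.0392 [530.6 182.8] [33.2 51.8] 87.8 [[504.0, 167.0], [556.0, 165.0], [557.0, 198.0], [505.0, 200.0]]
side
[313 191  34  34 425] 0.0284 [ 517.3 -122.6] [108.7  53.9] 71.6 [[475.0, -166.0], [526.0, -183.0], [560.0, -80.0], [509.0, -63.0]]
[232 217  32  82 353] 0.0244 [684.9  46.4] [ 64.2 234.6] 12.9 [[628.0, 154.0], [680.0, -75.0], [742.0, -61.0], [690.0, 168.0]]
[290 305  27  17 302] 0.0393 [532.1 182.5] [34.6 53.2] 89.0 [[505.0, 166.0], [558.0, 165.0], [559.0, 199.0], [506.0, 200.0]]
[371 326  19  10 116] 0.032 [376.2 195.8] [ 8.3 36.1] 89.9 [[358.0, 192.0], [394.0, 192.0], [394.0, 200.0], [358.0, 200.0]]
```

>>> apply_moves --rows '[{"xyz": [4,0,0],"turn": [0,0,0],"grip": 1},{"xyz": [9,0,0],"turn": [0,0,0],"grip": 1},{"xyz": [15,0,0],"turn": [0,0,0],"grip": 1},{"xyz": [21,0,0],"turn": [0,0,0],"grip": 1},{"xyz": [27,0,0],"turn": [0,0,0],"grip": 1},{"xyz": [33,0,0],"turn": [0,0,0],"grip": 1},{"xyz": [39,0,0],"turn": [0,0,0],"grip": 1},{"xyz": [45,0,0],"turn": [0,0,0],"grip": 1},{"xyz": [50,0,0],"turn": [0,0,0],"grip": 1},{"xyz": [54,0,0],"turn": [0,0,0],"grip": 1},{"xyz": [56,0,0],"turn": [0,0,0],"grip": 1},{"xyz": [56,0,0],"turn": [0,0,0],"grip": 1}]'

```text
clock: 4.03
tcp_pos: [0.5313, -0.2004, 0.0034]
orientation: [0.0, 0.987, -0.162, 0.0]
wrist_force: [-0.3, 0.5, -0.2]
finger_gap: 0.0852
grip_force: 0.0
```

>>> apply_moves --rows '[{"xyz": [-8,0,0],"turn": [0,0,0],"grip": 1},{"xyz": [-25,0,0],"turn": [0,0,0],"grip": 1},{"xyz": [-40,0,-20],"turn": [0,0,0],"grip": 0.5},{"xyz": [-40,20,-50],"turn": [0,0,0],"grip": 0},{"xyz": [-40,60,-70],"turn": [0,0,0],"grip": 0},{"xyz": [-40,100,-70],"turn": [0,0,0],"grip": 0},{"xyz": [-40,140,-70],"turn": [0,0,0],"grip": 0},{"xyz": [-40,170,-70],"turn": [0,0,0],"grip": 0},{"xyz": [-20,170,-70],"turn": [0,0,0],"grip": 0},{"xyz": [0,170,-70],"turn": [0,0,0],"grip": 0},{"xyz": [0,170,-70],"turn": [0,0,0],"grip": 0}]'

```text
clock: 4.95
tcp_pos: [0.4782, -0.3635, 0.0738]
orientation: [0.001, 0.987, -0.163, 0.002]
wrist_force: [0.3, -0.2, 0.6]
finger_gap: 0.0001
grip_force: 0.0
```

Run:
```python
from h import *
for n in("top","side"):
    c=imaging.read_camera(n); cv2.imwrite(f"pics/{n}2.png",c["color"]); print(n)
    for o in rail(c): print(*o)
```

```text
top
[229 168  17  31 136] 0.0242 [664.5 147.8] [31.2 69.6] 62.8 [[626.0, 150.0], [688.0, 118.0], [703.0, 146.0], [641.0, 178.0]]
[265 169 109  31 425] 0.0244 [655.  -41.2] [234.8  67.9] 87.8 [[617.0, -157.0], [684.0, -160.0], [693.0, 75.0], [626.0, 77.0]]
[ 343  203  112   46 1645] 0.0285 [ 557.7 -208.1] [240.   31.5] 71.1 [[504.0, -317.0], [534.0, -327.0], [611.0, -100.0], [582.0, -89.0]]
[205 229  17  25 298] 0.039 [531.2 183. ] [33.3 52.3] 88.6 [[505.0, 167.0], [557.0, 166.0], [558.0, 199.0], [505.0, 200.0]]
side
[293 154  54  64 884] 0.0282 [ 558.6 -208.2] [245.9  32.8] 71.7 [[504.0, -320.0], [536.0, -330.0], [613.0, -97.0], [582.0, -86.0]]
[232 217  31  82 356] 0.0243 [685.5  48.1] [ 63.7 232.4] 13.4 [[628.0, 154.0], [681.0, -72.0], [743.0, -58.0], [690.0, 169.0]]
[290 305  27  17 299] 0.0394 [532.2 182.1] [35.8 53.6] 89.9 [[505.0, 164.0], [559.0, 164.0], [559.0, 200.0], [505.0, 200.0]]
[371 325  19  11 112] 0.0319 [376.5 194.9] [ 9.9 35.9] 89.7 [[359.0, 190.0], [394.0, 190.0], [394.0, 200.0], [359.0, 200.0]]
```

>>> apply_moves --rows '[{"xyz": [26,5,0],"turn": [0,0,0],"grip": 0},{"xyz": [26,5,25],"turn": [0,0,0],"grip": 0},{"xyz": [26,5,50],"turn": [0,0,0],"grip": 0},{"xyz": [26,5,60],"turn": [0,0,0],"grip": 0},{"xyz": [26,5,64],"turn": [0,0,0],"grip": 0},{"xyz": [26,0,64],"turn": [0,0,0],"grip": 0},{"xyz": [26,-7,64],"turn": [0,0,0],"grip": 0},{"xyz": [26,-14,64],"turn": [0,0,0],"grip": 0},{"xyz": [26,-21,64],"turn": [0,0,0],"grip": 0},{"xyz": [26,-28,64],"turn": [0,0,0],"grip": 0},{"xyz": [26,-34,64],"turn": [0,0,0],"grip": 0},{"xyz": [26,-38,64],"turn": [0,0,0],"grip": 0}]'

```text
clock: 6.05
tcp_pos: [0.5135, -0.333, 0.01]
orientation: [0.001, 0.987, -0.162, 0.0]
wrist_force: [0.3, -1.6, 1.2]
finger_gap: -0.0003
grip_force: 1.2
```

>>> apply_moves --rows '[{"xyz": [0,-4,0],"turn": [0,0,0],"grip": 0},{"xyz": [0,-10,0],"turn": [0,0,0],"grip": 0},{"xyz": [0,-16,0],"turn": [0,0,0],"grip": 0},{"xyz": [0,-22,0],"turn": [0,0,0],"grip": 0},{"xyz": [0,-28,0],"turn": [0,0,0],"grip": 0},{"xyz": [0,-34,0],"turn": [0,0,0],"grip": 0},{"xyz": [0,-40,0],"turn": [0,0,0],"grip": 0},{"xyz": [0,-46,0],"turn": [0,0,0],"grip": 0},{"xyz": [0,-52,0],"turn": [0,0,0],"grip": 0},{"xyz": [0,-57,0],"turn": [0,0,0],"grip": 0},{"xyz": [0,-60,0],"turn": [0,0,0],"grip": 0},{"xyz": [0,-60,0],"turn": [0,0,0],"grip": 0}]'

```text
clock: 7.05
tcp_pos: [0.5323, -0.2753, 0.009]
orientation: [-0.001, 0.987, -0.162, -0.0]
wrist_force: [0.0, 0.6, 0.0]
finger_gap: 0.0003
grip_force: 0.0
```

Run:
```python
from h import *
for n in("top","side"):
    c=imaging.read_camera(n); cv2.imwrite(f"pics/{n}3.png",c["color"]); print(n)
    for o in rail(c): print(*o)
```

```text
top
[229 168  17  31 140] 0.0244 [664.4 147.3] [31.7 70.2] 63.1 [[626.0, 149.0], [689.0, 117.0], [703.0, 146.0], [640.0, 177.0]]
[265 169 109  31 429] 0.0244 [683.2 -50.1] [243.1  64.4] 73.2 [[617.0, -157.0], [679.0, -176.0], [749.0, 57.0], [687.0, 76.0]]
[ 315  194   92   41 1340] 0.0285 [ 584.9 -129.1] [198.4  32. ] 71.2 [[538.0, -218.0], [568.0, -228.0], [632.0, -40.0], [602.0, -30.0]]
[205 229  17  25 294] 0.0387 [531.4 183.1] [52.2 33.7] 0.2 [[505.0, 200.0], [505.0, 166.0], [558.0, 166.0], [557.0, 200.0]]
side
[280 163  59  72 998] 0.0283 [ 576.2 -156.7] [260.5  32.5] 71.3 [[519.0, -275.0], [550.0, -285.0], [633.0, -39.0], [602.0, -28.0]]
[232 217  31  82 353] 0.0241 [685.5  48.1] [ 63.8 231.7] 13.4 [[628.0, 153.0], [681.0, -72.0], [743.0, -57.0], [690.0, 168.0]]
[290 305  27  16 289] 0.0394 [532.2 182.8] [34.2 53.5] 89.9 [[505.0, 166.0], [559.0, 166.0], [559.0, 200.0], [505.0, 200.0]]
[370 326  19  10 109] 0.032 [377.9 195.6] [ 8.5 35.8] 89.5 [[360.0, 192.0], [396.0, 191.0], [396.0, 200.0], [360.0, 200.0]]
```

View pics/top3.png

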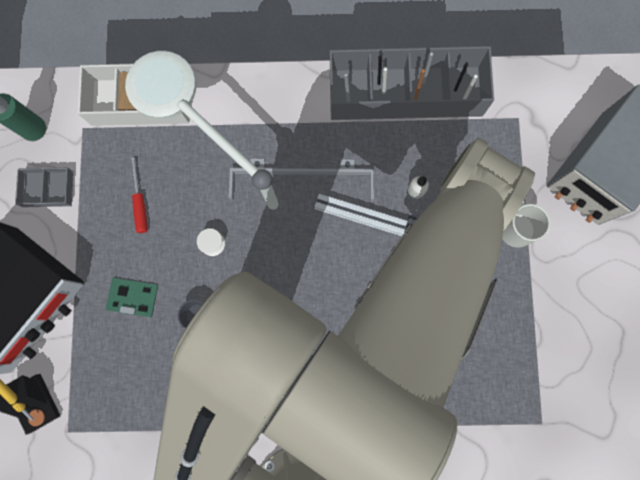

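Top picture: the rail runs from (318,203) to (410,228), sliding straight and aimed between the column at (270,200) and the right cheek at (373,200). I'll shift it about 5 mm away from the column while pushing.

>>> apply_moves --rows '[{"xyz": [0.2,-4,0],"turn": [0,0,0],"grip": 0},{"xyz": [0.6,-11,0],"turn": [0,0,0],"grip": 0},{"xyz": [1,-18,0],"turn": [0,0,0],"grip": 0},{"xyz": [1.5,-25,0],"turn": [0,0,0],"grip": 0},{"xyz": [2,-32,0],"turn": [0,0,0],"grip": 0},{"xyz": [2.5,-39,0],"turn": [0,0,0],"grip": 0},{"xyz": [3,-46,0],"turn": [0,0,0],"grip": 0},{"xyz": [3.5,-53,0],"turn": [0,0,0],"grip": 0},{"xyz": [4,-60,0],"turn": [0,0,0],"grip": 0},{"xyz": [4.5,-66,0],"turn": [0,0,0],"grip": 0},{"xyz": [5,-70,0],"turn": [0,0,0],"grip": 0},{"xyz": [5,-70,0],"turn": [0,0,0],"grip": 0}]'

```text
clock: 8.15
tcp_pos: [0.5597, -0.2108, 0.0094]
orientation: [-0.0, 0.987, -0.162, 0.0]
wrist_force: [0.2, 0.3, -0.2]
finger_gap: -0.0001
grip_force: 0.0
```

Run:
```python
from h import *
for n in("top","side"):
    c=imaging.read_camera(n); cv2.imwrite(f"pics/{n}4.png",c["color"]); print(n)
    for o in rail(c): print(*o)
```

```text
top
[229 168  17  31 136] 0.0245 [660.  137.4] [32.5 67.9] 85.6 [[625.0, 124.0], [693.0, 119.0], [695.0, 151.0], [627.0, 156.0]]
[265 169 109  31 424] 0.0244 [682.7 -49.6] [242.5  63.7] 73.2 [[617.0, -156.0], [678.0, -175.0], [748.0, 57.0], [687.0, 76.0]]
[ 284  184   86   36 1191] 0.0286 [612.6 -56.3] [183.4  32. ] 72.2 [[569.0, -139.0], [600.0, -149.0], [656.0, 26.0], [625.0, 36.0]]
[205 229  17  25 299] 0.0389 [531.  183.2] [33.6 51.9] 88.7 [[505.0, 167.0], [557.0, 166.0], [557.0, 199.0], [505.0, 201.0]]
side
[279 179  46  68 845] 0.0284 [ 596.9 -107. ] [231.5  32.5] 72.1 [[546.0, -212.0], [577.0, -222.0], [648.0, -2.0], [617.0, 8.0]]
[232 217  31  82 356] 0.0242 [685.3  48.4] [ 63.9 230.7] 13.4 [[628.0, 153.0], [681.0, -71.0], [743.0, -56.0], [690.0, 168.0]]
[290 305  27  17 298] 0.0393 [532.1 182.8] [34.  53.3] 89.4 [[505.0, 166.0], [559.0, 166.0], [559.0, 200.0], [506.0, 200.0]]
[371 327  19   9 103] 0.0317 [376.3 196.5] [35.7  6.8] 0.1 [[358.0, 200.0], [358.0, 193.0], [394.0, 193.0], [394.0, 200.0]]
```

View pics/side4.png

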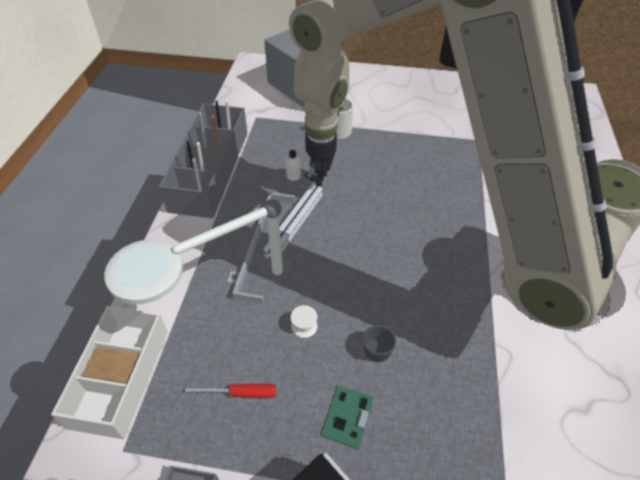

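The side picture shows the rail's left end at about (270,250), entering behind the column at (277,265). The gripper is at the right end (320,185), clear of the flux bottle (293,165). I'll continue the push.

>>> apply_moves --rows '[{"xyz": [0.2,-4,0],"turn": [0,0,0],"grip": 0},{"xyz": [0.4,-10,0],"turn": [0,0,0],"grip": 0},{"xyz": [0.6,-17,0],"turn": [0,0,0],"grip": 0},{"xyz": [0.8,-24,0],"turn": [0,0,0],"grip": 0},{"xyz": [1,-31,0],"turn": [0,0,0],"grip": 0},{"xyz": [1,-38,0],"turn": [0,0,0],"grip": 0},{"xyz": [1,-45,0],"turn": [0,0,0],"grip": 0},{"xyz": [1,-52,0],"turn": [0,0,0],"grip": 0},{"xyz": [1,-59,0],"turn": [0,0,0],"grip": 0},{"xyz": [1,-64,0],"turn": [0,0,0],"grip": 0},{"xyz": [1,-67,0],"turn": [0,0,0],"grip": 0},{"xyz": [1,-67,0],"turn": [0,0,0],"grip": 0}]'

```text
clock: 9.25
tcp_pos: [0.5819, -0.1477, 0.0093]
orientation: [-0.0, 0.987, -0.162, 0.0]
wrist_force: [0.1, -0.5, 1.7]
finger_gap: 0.0001
grip_force: 0.0
```

Run:
```python
from h import *
for n in("top","side"):
    c=imaging.read_camera(n); cv2.imwrite(f"pics/{n}5.png",c["color"]); print(n)
    for o in rail(c): print(*o)
```

```text
top
[229 168  17  30 131] 0.0245 [664.7 146.8] [31.2 70.2] 62.8 [[626.0, 149.0], [689.0, 117.0], [703.0, 145.0], [641.0, 177.0]]
[265 169  82   4 237] 0.0246 [684.5 -13. ] [175.5   7.2] 88.5 [[679.0, -101.0], [686.0, -101.0], [690.0, 75.0], [683.0, 75.0]]
[271 177  57  30 782] 0.0287 [635.3   4.6] [125.4  31.7] 71.9 [[601.0, -50.0], [631.0, -60.0], [670.0, 59.0], [640.0, 69.0]]
[205 229  17  25 288] 0.0388 [531.1 183.2] [33.  51.6] 88.8 [[505.0, 167.0], [557.0, 166.0], [557.0, 199.0], [506.0, 200.0]]
side
[279 195  34  49 567] 0.0285 [608.6 -77.3] [162.5  32.3] 71.8 [[568.0, -149.0], [599.0, -160.0], [649.0, -5.0], [619.0, 5.0]]
[232 217  31  82 358] 0.0243 [685.4  49. ] [ 64.3 231.3] 13.4 [[627.0, 154.0], [681.0, -71.0], [743.0, -56.0], [690.0, 169.0]]
[246 239  25  37 412] 0.0282 [650.3  47.4] [99.5 32.7] 72.5 [[620.0, 5.0], [651.0, -5.0], [681.0, 90.0], [650.0, 100.0]]
[290 305  27  17 303] 0.0393 [532.3 182. ] [53.3 35.5] 0.6 [[505.0, 200.0], [506.0, 164.0], [559.0, 165.0], [559.0, 200.0]]
[371 325  19  11 113] 0.0317 [376.4 194.8] [35.7 10.2] 0.2 [[359.0, 200.0], [359.0, 190.0], [394.0, 190.0], [394.0, 200.0]]
```

View pics/top5.png

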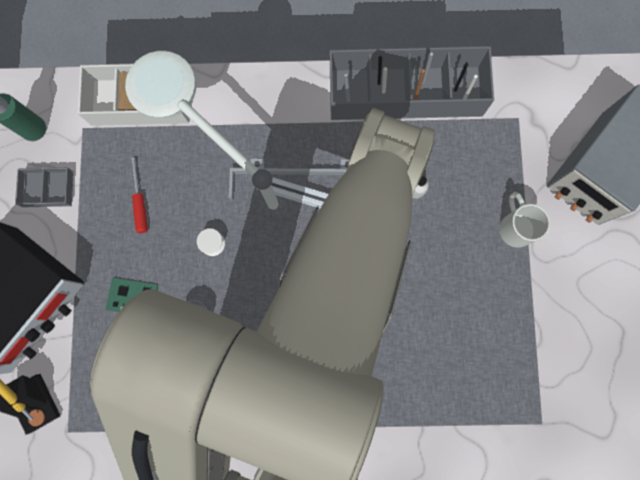

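The top picture shows the rail's left end already behind the column (near (270,185)), at the right angle. It needs about 12 mm more, and then I back off and go up.

>>> apply_moves --rows '[{"xyz": [0,-3,0],"turn": [0,0,0],"grip": 0},{"xyz": [0,-7,0],"turn": [0,0,0],"grip": 0},{"xyz": [0,-11,0],"turn": [0,0,0],"grip": 0},{"xyz": [0,-14,0],"turn": [0,0,0],"grip": 0},{"xyz": [0,-14,0],"turn": [0,0,0],"grip": 0},{"xyz": [0,-5,0],"turn": [0,0,0],"grip": 0},{"xyz": [-5,12,0],"turn": [0,0,0],"grip": 0},{"xyz": [-25,20,-25],"turn": [0,0,0],"grip": 0},{"xyz": [-55,20,-60],"turn": [0,0,0],"grip": 0},{"xyz": [-90,20,-80],"turn": [0,0,0],"grip": 0},{"xyz": [-90,20,-80],"turn": [0,0,0],"grip": 0}]'

```text
clock: 10.27
tcp_pos: [0.4864, -0.138, 0.0927]
orientation: [0.0, 0.987, -0.162, 0.0]
wrist_force: [-0.5, 1.3, -0.2]
finger_gap: -0.0
grip_force: 0.0
```

```bash
cat >> h.py <<'E'
O=np.array([.6824,-.0032]); X=np.array([.9995,-.0304]); Y=np.array([.0304,.9995])
def bay(p): d=np.asarray(p)[:2]-O; return np.array([d@X,d@Y])
def world(b): return O+b[0]*X+b[1]*Y
E
python3 - <<'E'
from h import *
for n in("top","side"):
    c=imaging.read_camera(n); cv2.imwrite(f"pics/{n}6.png",c["color"]); print(n)
    for o in rail(c,(.5,.69,-.3,.145)): print(*o)
s=env.get_state(); p=s["tcp_pos"]; q=s["orientation"]
print(s["clock"],p,bay(p),np.degrees(2*np.arctan2(q[2],q[1])))
E
```

```text
top
[265 169  99   4 308] 0.0244 [683.6 -31.3] [213.    8.5] 88.5 [[676.0, -138.0], [685.0, -138.0], [691.0, 75.0], [682.0, 75.0]]
[ 271  177   79   37 1134] 0.0285 [627.9 -18.8] [173.6  31.2] 71.3 [[585.0, -96.0], [615.0, -106.0], [671.0, 58.0], [641.0, 68.0]]
side
[279 203  28  41 474] 0.0282 [614.  -61.8] [127.4  31.8] 71.3 [[578.0, -117.0], [609.0, -127.0], [649.0, -7.0], [619.0, 4.0]]
[235 217  36  74 687] 0.0271 [662.2  34.6] [ 55.3 218.4] 0.1 [[634.0, 144.0], [635.0, -75.0], [690.0, -75.0], [690.0, 144.0]]
10.3667 [ 0.48980198 -0.13927044  0.0908305 ] [-0.18836518 -0.14185739] -18.69205066530003
```

>>> apply_moves --rows '[{"xyz": [0,-30,0],"turn": [0,0,-0.1],"grip": 1},{"xyz": [5,-65,0],"turn": [0,0,-0.2],"grip": 1},{"xyz": [10,-100,0],"turn": [0,0,-0.296],"grip": 1},{"xyz": [18,-122,0],"turn": [0,0,-0.296],"grip": 1},{"xyz": [18,-122,0],"turn": [0,0,-0.296],"grip": 1},{"xyz": [18,-122,30],"turn": [0,0,-0.296],"grip": 1},{"xyz": [18,-122,60],"turn": [0,0,-0.296],"grip": 1},{"xyz": [18,-122,78],"turn": [0,0,-0.296],"grip": 1},{"xyz": [18,-122,85],"turn": [0,0,-0.296],"grip": 1},{"xyz": [18,-122,87],"turn": [0,0,-0.296],"grip": 1},{"xyz": [18,-122,87],"turn": [0,0,-0.296],"grip": 1}]'

```text
clock: 11.28
tcp_pos: [0.5461, -0.0295, 0.0017]
orientation: [-0.0, 1.0, -0.015, -0.0]
wrist_force: [0.0, -0.3, 0.6]
finger_gap: 0.0853
grip_force: 0.0
```

Run:
```python
from h import *
for n in("side",):
    c=imaging.read_camera(n); cv2.imwrite(f"pics/{n}7.png",c["color"]); print(n)
    for o in rail(c,(.5,.69,-.3,.145)): print(*o)
s=env.get_state(); p=s["tcp_pos"]; q=s["orientation"]
print(s["clock"],p,bay(p),np.degrees(2*np.arctan2(q[2],q[1])),s["wrist_force"])
```

```text
side
[279 204  24  40 393] 0.0281 [614.7 -59.9] [124.3  32.1] 71.3 [[580.0, -114.0], [610.0, -124.0], [650.0, -6.0], [619.0, 4.0]]
[235 217  36  74 693] 0.0272 [662.6  36. ] [ 54.9 216.7] 0.0 [[635.0, 144.0], [635.0, -72.0], [690.0, -72.0], [690.0, 144.0]]
11.3333 [ 0.54684757 -0.02955852  0.00266178] [-0.13468335 -0.03046613] -1.730940790058893 [0.34385568 0.41043502 0.14318235]
```

View pics/side7.png

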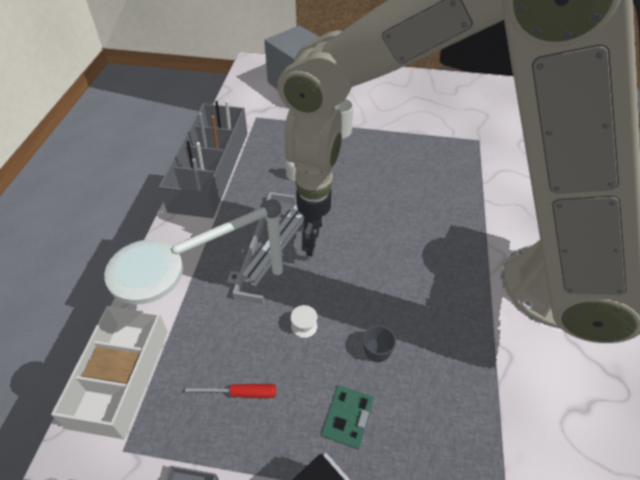

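The side picture shows the rail angled in behind the column (277,265) with its left end near the wall. The open fingers at (310,240) stand in front of its right half, clear of the lamp. Now I swing it in.

>>> apply_moves --rows '[{"xyz": [7,0,0],"turn": [0,0,0],"grip": 1},{"xyz": [14,0,0],"turn": [0,0,0],"grip": 1},{"xyz": [21,0,0],"turn": [0,0,0],"grip": 1},{"xyz": [28,0,0],"turn": [0,0,0],"grip": 1},{"xyz": [34,0,0],"turn": [0,0,0],"grip": 1},{"xyz": [40,0,0],"turn": [0,0,0],"grip": 1},{"xyz": [46,0,0],"turn": [0,0,0],"grip": 1},{"xyz": [52,0,0],"turn": [0,0,0],"grip": 1},{"xyz": [58,0,0],"turn": [0,0,0],"grip": 1},{"xyz": [64,0,0],"turn": [0,0,0],"grip": 1},{"xyz": [67,0,0],"turn": [0,0,0],"grip": 1},{"xyz": [67,0,0],"turn": [0,0,0],"grip": 1}]'

```text
clock: 12.33
tcp_pos: [0.6142, -0.031, 0.0023]
orientation: [-0.0, 1.0, -0.015, 0.001]
wrist_force: [-0.4, 0.8, 0.5]
finger_gap: 0.0855
grip_force: 0.0
```

Run:
```python
from h import *
for n in("side","top"):
    c=imaging.read_camera(n); cv2.imwrite(f"pics/{n}8.png",c["color"]); print(n)
    P=cloud(c); m=(P[...,2]>.0275)&(P[...,2]<.04)&(P[...,0]>.58)&(P[...,0]<.70)&(abs(P[...,1])<.16); Q=P[m]
    B=np.array([bay(q) for q in Q]); 
    for a in np.arange(-.16,.16,.02):
        b=B[(B[:,1]>a)&(B[:,1]<a+.02)]
        if len(b)>8: print(round(a+.01,2),len(b),b[:,0].min().round(4),b[:,0].max().round(4),end=" | ")
    print(B[:,1].min(),B[:,1].max())
s=env.get_state(); p=s["tcp_pos"]; print(bay(p),p[2],s["wrist_force"])
```

```text
side
-0.07 11 -0.0757 -0.0698 | -0.03 9 -0.024 -0.0189 | -0.01 29 -0.0322 -0.0166 | 0.01 44 -0.0754 -0.0147 | 0.03 77 -0.0732 -0.0117 | 0.05 81 -0.0406 0.0035 | 0.07 111 -0.0792 0.0046 | 0.09 79 -0.036 -0.0065 | 0.11 70 -0.0358 0.0048 | -0.07496377169110707 0.1565998075762117
top
-0.15 9 -0.0553 0.0047 | -0.11 90 -0.0586 0.0046 | -0.09 31 -0.0734 0.0045 | -0.07 26 -0.0774 0.004 | 0.11 29 -0.0329 -0.0066 | -0.15569706375520956 0.1541493826312082
[-0.06819773 -0.02979176] 0.0022674294606384836 [ 0.4535309  -0.71329453 -0.4609531 ]
```

View pics/side8.png

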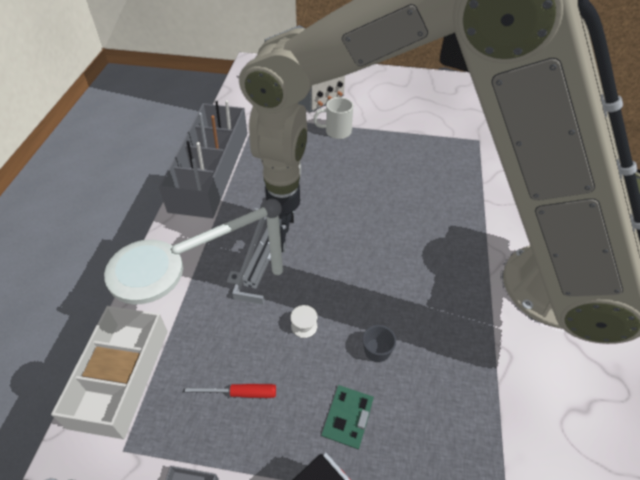

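The side picture shows the rail nearly parallel to the wall (about 6 degrees left), with the column and hand clear. I continue the swing slowly.

>>> apply_moves --rows '[{"xyz": [4,0,0],"turn": [0,0,0],"grip": 1},{"xyz": [8,0,0],"turn": [0,0,0],"grip": 1},{"xyz": [12,0,0],"turn": [0,0,0],"grip": 1},{"xyz": [16,0,0],"turn": [0,0,0],"grip": 1},{"xyz": [19,0,0],"turn": [0,0,0],"grip": 1},{"xyz": [21,0,0],"turn": [0,0,0],"grip": 1},{"xyz": [22,0,0],"turn": [0,0,0],"grip": 1},{"xyz": [22,0,0],"turn": [0,0,0],"grip": 1}]'

```text
clock: 13.1
tcp_pos: [0.6351, -0.0316, 0.0023]
orientation: [-0.0, 1.0, -0.015, -0.0]
wrist_force: [-0.6, -0.3, 0.7]
finger_gap: 0.0857
grip_force: 0.6
```

>>> apply_moves --rows '[{"xyz": [1,0,0],"turn": [0,0,0],"grip": 1},{"xyz": [2,0,0],"turn": [0,0,0],"grip": 1},{"xyz": [3,0,0],"turn": [0,0,0],"grip": 1},{"xyz": [3,0,0],"turn": [0,0,0],"grip": 1}]'

```text
clock: 13.43
tcp_pos: [0.6382, -0.0317, 0.0023]
orientation: [0.0, 1.0, -0.015, 0.0]
wrist_force: [-0.8, 0.2, 0.5]
finger_gap: 0.0855
grip_force: 0.6
```

```bash
cat > m.py <<'E'
from h import *
import sys
for n in("side","top"):
    c=imaging.read_camera(n); cv2.imwrite(f"pics/{n}{sys.argv[1]}.png",c["color"]); print(n)
    P=cloud(c); m=(P[...,2]>.0275)&(P[...,2]<.034)&(P[...,0]>.63)&(P[...,0]<.70)&(abs(P[...,1])<.16); Q=P[m]
    B=np.array([bay(q) for q in Q]); B=B[B[:,0]<.001]
    for a in np.arange(-.16,.16,.02):
        b=B[(B[:,1]>a)&(B[:,1]<a+.02)]
        if len(b)>8: print(round(a+.01,2),len(b),b[:,0].min().round(4),b[:,0].max().round(4),end=" | ")
    B=B[abs(B[:,1])<.147]; print(B[:,1].min(),B[:,1].max())
s=env.get_state(); p=s["tcp_pos"]; print(s["clock"],bay(p),p[2],s["wrist_force"])
E
python3 m.py 9
```

```text
side
-0.01 22 -0.0101 0.0 | 0.01 32 -0.0236 0.0 | 0.03 81 -0.0414 -0.0003 | 0.05 59 -0.0295 0.0004 | 0.07 75 -0.0302 0.0001 | 0.09 76 -0.0303 0.0001 | 0.11 74 -0.0303 -0.0005 | -0.0754506301969188 0.12067304756386696
top
-0.15 9 -0.0441 0.0004 | -0.11 71 -0.0309 -0.0005 | -0.09 25 -0.0124 -0.0 | -0.07 15 -0.012 -0.0003 | -0.14470328359374462 0.13854398477060004
13.5333 [-0.043243   -0.02985842] 0.002296228978173675 [-1.99827543  1.67469458  0.65548658]
```

>>> apply_moves --rows '[{"xyz": [1,0,0],"turn": [0,0,0],"grip": 1},{"xyz": [2,0,0],"turn": [0,0,0],"grip": 1},{"xyz": [2,0,0],"turn": [0,0,0],"grip": 1}]'

```text
clock: 13.78
tcp_pos: [0.6386, -0.0317, 0.0022]
orientation: [0.0, 1.0, -0.015, -0.001]
wrist_force: [-5.8, 1.1, 4.4]
finger_gap: 0.0854
grip_force: 2.9
```

The force rises against the wall, so the rail is seated. I back away and look.

>>> apply_moves --rows '[{"xyz": [-4,0,0],"turn": [0,0,0],"grip": 1},{"xyz": [-20,0,0],"turn": [0,0,0],"grip": 1},{"xyz": [-50,0,0],"turn": [0,0,0],"grip": 1},{"xyz": [-85,0,-20],"turn": [0,0,0],"grip": 1},{"xyz": [-120,0,-55],"turn": [0,0,0],"grip": 1},{"xyz": [-150,0,-90],"turn": [0,0,0],"grip": 1},{"xyz": [-150,40,-120],"turn": [0,0,0],"grip": 1},{"xyz": [-150,80,-150],"turn": [0,0,0],"grip": 1},{"xyz": [-150,120,-180],"turn": [0,0,0],"grip": 1},{"xyz": [-180,160,-180],"turn": [0,0,0],"grip": 1},{"xyz": [-210,190,-180],"turn": [0,0,0],"grip": 1},{"xyz": [-210,190,-180],"turn": [0,0,0],"grip": 1}]'

```text
clock: 14.78
tcp_pos: [0.4244, -0.2185, 0.184]
orientation: [0.002, 1.0, -0.015, 0.002]
wrist_force: [0.1, 0.0, 0.2]
finger_gap: 0.0858
grip_force: 0.0
```

```bash
python3 m.py 10; python3 -c "
import cv2;a=cv2.imread('pics/top10.png')[110:280,130:460];cv2.imwrite('pics/crop10.png',cv2.resize(a,None,fx=2.4,fy=2.4,interpolation=2))"
```

```text
side
-0.05 29 -0.0157 -0.0001 | -0.03 44 -0.0237 0.0002 | -0.01 64 -0.0286 -0.0005 | 0.01 67 -0.0292 0.0006 | 0.03 65 -0.0293 -0.0 | 0.05 71 -0.0295 0.0003 | 0.07 69 -0.03 0.0 | 0.09 75 -0.0298 0.0008 | 0.11 81 -0.03 0.0006 | -0.06880498972837526 0.12069229545481297
top
-0.11 82 -0.0302 0.0002 | -0.09 94 -0.0298 0.0 | -0.07 91 -0.03 -0.0002 | -0.05 81 -0.0308 -0.0002 | -0.03 86 -0.0309 -0.0003 | -0.01 88 -0.0306 -0.0005 | 0.01 71 -0.0301 -0.0011 | 0.03 85 -0.0306 -0.0008 | 0.05 91 -0.0304 -0.0011 | 0.07 18 -0.0288 0.0009 | 0.11 39 -0.0311 -0.0045 | -0.14045315062578972 0.11849863316444363
14.8833 [-0.25237955 -0.22401819] 0.18358900587375576 [ 0.24156183  0.22311468 -0.70851844]
```

View pics/crop10.png

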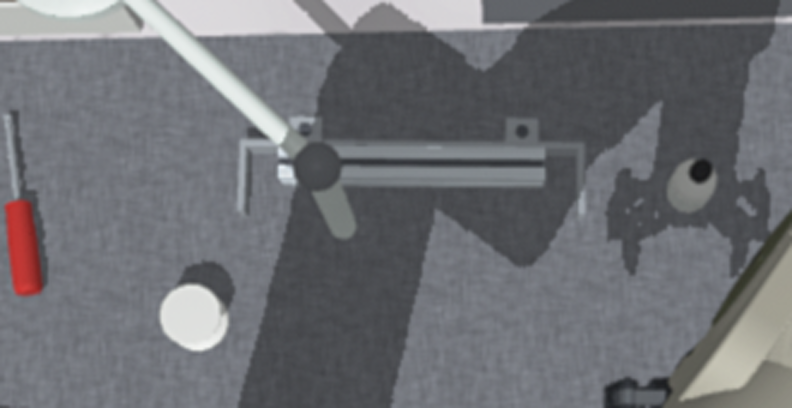

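The crop shows the rail lying flat along the back wall, from (280,165) to (545,165), between the cheeks at x=243 and x=583. The flux, spool and driver are undisturbed and the robot is clear. Measured, the rail's front face is at 0±1 mm from the wall along its whole length, so I'm handing in.

```bash
python3 -c "
from workcell import ticket; print(ticket.hand_in())"
```

```text
the job is handed in; nothing more can be done
None
```

The profile is lying along the bay's back wall, measured within about 1 mm of it end to end and between the two cheeks. Its left end went in behind the lamp column first, the right end was then swung in, the robot is clear of everything, and the job is handed in at about 15 s.

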